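# Seat a weld coupon in a backing-gas block and set its gas valve

## Task

Take the stray nut out of the recess of the steel backing-gas block and leave it on the worktop. Then slide the flat steel coupon, without lifting it off the block, into the recess and press it down until it lies flush with the block's top all along, and after that turn the valve lever on the block to half open (45 degrees). Leave the yellow tool rest, the tape measure, the pipe offcut and the pipe elbow where they stand.

Things in the scene. Friction and masses are not known exactly. Their poses are not given: they have to be found in the camera images.
- block: fixed bare steel block, 180 (x) x 190 (y) x 36 mm high; origin at the centre of its underside. All lengths below are in its frame, in mm. Its top face is flat at z 36, with a recess in it; the coupon starts on the wide flat part at the -x side of the recess
- nest (a point): centre of the floor of the recess, at (46, 16, 28) in the block's frame, axes as the block's. The recess is open at the top and 8 deep: x 14 to 78, y -51 to 83, floor at z 28
- fence_corner (a point): inner corner of the two fences, at (78, 83, 48). The fences are 12 wide and rise to z 48, 12 above the top face: one at x 78 to 90, y -51 to 95, the other at y 83 to 95, x -90 to 90. Their inner faces run straight down as the recess's +x and +y walls
- pads (a point): between the two dark lifter pads in the recess, at (46, 16, 33), level with their tops, 5 above the recess floor. Each is 44 x 50 (centres y -16 and 48). Friction holds them; 8 N presses one down to the floor, where it stays. A coupon slid over the recess drops 3 onto them, stands 5 proud and must be pressed in
- coupon: flat rusty steel coupon 60 (x) x 130 (y) x 8 mm, about 0.5 kg, origin at the centre of its underside, long axis y; it starts askew on the block's top at the recess's -x side. Seated flush its origin is at the nest
- nut: rusty hexagon nut, 25 mm across flats (along its x), 28 across corners (along y), 13 high, origin at the centre of its underside; it starts lying on the pads in the recess (underside at block z 33)
- valve (a joint): lever of the gas valve beyond the block's +y end, rad: 0 closed (lever points to the block's -x), pi/4 half open, pi/2 open (points to +y); grows clockwise seen from above. A stiff joint (0.15 N m) that stays where it is left. White marks on the plate below stand at 0, 45 and 90 degrees
- valve_pivot (a point): on the axis of the valve lever at the bar's mid-height, at (30, 145, 55.5) in the block's frame. The lever is a bar 85 long from the axis, 12 wide, 6 high, with a rubber sleeve 15 wide, 10 high (z 50.5 to 60.5) from 37 to 87 along it; on the axis a stub stands up to z 63; the disc under it (radius 26) has its top at z 49
- lever_tip (a point): on the lever at mid-height, 75 mm from the axis
- magnet_rest: bystander: tool rest, a round magnetic foot with a yellow fork on it, 79 x 79 x 144 mm, beyond the block's +x side; origin at the centre of the underside
- tape_measure: bystander: tape measure standing on edge, 32 x 76 x 67 mm high, at the block's -x side; origin at the centre of the underside
- pipe_offcut: bystander: upright piece of pipe, diameter 48, 70 mm high, at the block's -y end; origin at the centre of the underside
- pipe_elbow: bystander: pipe elbow 72 x 69 x 42 mm high, at the block's +x +y corner near the valve; origin at the centre of the underside
There are look-alikes about, which are no part of the job. Several things have the shape of the coupon; the one meant has the colours described above.

How it is judged:
By the outcome, as a careful person would: the job done as asked, in the order asked, and still so for the second after the job is handed in, with the robot touching nothing.
It also fails if it takes over 66 s, if anything falls off the work surface, if the arm or the gripper's body presses on something with over 40 N, if the wrist force passes 120 N, or if a joint passes its speed limit or range.

## Robot

A 7-joint arm with a two-finger parallel gripper is mounted at the origin on the work surface; the furniture and walls round the work are solid. World frame = base frame: x ahead of the robot, y to its left, z up, the work surface at z = 0. Lengths are in mm, angles in degrees, forces in N, time in s.
With the tool pointing down it reaches from about 425 to 1025 mm from the base axis. Payload 9.4 kg.
Tool frame: the origin (TCP) lies midway between the tips of the shut fingers; the grasp point (between the pads) lies ctrl.grip_depth behind it (ctrl.grip_depth is the distance from the TCP to the grasp point, in mm); z points along the fingers, y is the line along which they close (so a half turn about z gives the same grasp; the last joint's range is limited). The gripper opens to 93 mm and grips with 3 to 60 N. Pads are 15 mm wide; open, the fingers measure 128 mm over their backs; the gripper's body (75 mm by 188 mm) begins 65 mm behind the grasp point.
Start: joints at [-69.654, 34.337, -0.143, 91.639, 0.103, 54.024, -4.572], TCP at [303.421, 658.452, 218.618] pointing down, gripper open.
Joint ranges: [-147.43, 147.43], [-19.82, 112.94], [-74.19, 73.91], [6.32, 146.72], [-59.91, 239.91], [6.04, 106.73], [-150.56, 150.56]. Speed limits (degrees/s): [127.2, 127.2, 172.46, 172.46, 180, 180, 180].

## Interface

Orientations are given as a 3x3 rotation matrix whose columns are the frame's x, y, z axes.
In Python, from rig import sense, viewer, ctrl, spotter gives the robot as it stands.
- The arm moves only by the shell command python3 -m pendant 'ROWS' [FORCE]. ROWS is JSON, a list of rows, each a list of 5 numbers: the finger opening in mm, from 0 to 93, then the shift along the tool's x, y, z in mm, then the turn about the tool's z in rad. A call has 1 to 5 rows; each row shifts and turns the commanded pose from where the row before left it, along the tool's axes as they then stand; what a row does not reach is not made up. A row lasts 1/10 s, in which the tool goes at most 50 mm and 8.59 degrees, less where a joint would pass 70% of its speed; a pose out of reach is approached as far as the arm can. A call with a gripper value outside its range is refused whole. The fingers move at their own pace and stop on an object; FORCE is the grip in N (left out, the last holds). Time passes only in rows, so rows that do not move let the fingers close. It gives the time, the measured TCP pose, the force, the opening and the grip force at its end, in the units of the state.
- sense(): the state, without advancing time (a new reading comes with each control period).
- viewer.camera(name): name is "scene" or "top" or "wrist"; returns a dict with "image" (420x560x3 uint8, red, green, blue), "z_map" (420x560 float32, mm along the optical axis (not along the pixel's ray), 0 where there is no reading), "K" (3x3 intrinsics, pixels), "origin" and "attitude" of the camera in the world; the wrist camera has in their place "tool_from_camera" (4x4, takes a point from camera to tool coordinates, whose origin is the TCP and whose axes are the flange's). Camera axes: x right, y down, z forward; pixel columns grow to the right and rows downward; lengths in mm; the calibration is good to about 2 mm. The wrist camera is an equidistant fisheye: a pixel r from the principal point sees the ray r / f radians off the axis. A picture is of the moment at which its call begins: read the wrist's pose just before it.
- ctrl.finish_job(): hands the job in; it is judged then, once.
Trained networks look in a picture, given as the dict that the camera call returned (one of the last four; its "shot" number tells which), for a name from the list of things; names that differ only in an ending like _2 or _b are one class to them, and where a whole thing is asked for, a point or a joint stands for the part that bears it (a point fixed in the world has none). Each returns a list of dicts, best first, with "confidence" (0 to 1); they miss things now and then, are a little off and sometimes report something else, mostly with a low value. They report only what shows in the picture. A call takes as long as a camera call. They do not tell look-alikes from the thing itself.
- spotter.outline_of(picture, target): "region" (420x560 bool, what is visible of it).
- spotter.place_of(picture, target): "location" ([x, y, z] in mm, in world coordinates, good to about 4 mm: a listed point, or the origin of a listed thing).
The state is a dict: "clock": time; "joint_pos": joint angles; "qd": joint speeds; "effort": joint torques, N m; "ee_pos": TCP position; "ee_rot": TCP orientation; "wrist_force": force on the tool from outside, world axes, zero at the start; "moment": the same for the moment, N m; "width": finger opening in mm; "gripper_force": force on a finger pad.
Only numpy, scipy, OpenCV 4.12 (cv2) and the standard library are available. Lean on these libraries where they do the work, as an engineer would, in place of code of your own. Each camera call takes 0.05 s, during which the arm holds its last target. There are 200 camera calls.

## Working session

There is one attempt and no reset: what is moved stays moved. The work goes in short steps, Python scripts to look and compute and a shell command to move; the robot and the scene stay as the last step left them, time stands still between calls to the robot, and variables do not carry over. Pictures are saved under pics/ and viewed, at most 10 in all, crops included, and the job is handed in when it is done.

```bash
ls; mkdir -p pics; cat > h.py <<'E'
import numpy as np, cv2
from rig import sense, viewer, ctrl, spotter
def pts(p):
    z=p["z_map"].astype(float);K=np.array(p["K"]);v,u=np.mgrid[:z.shape[0],:z.shape[1]]
    c=np.stack([(u-K[0,2])/K[0,0]*z,(v-K[1,2])/K[1,1]*z,z],-1)
    return c@np.array(p["attitude"]).T+np.array(p["origin"])
def save(p,n): cv2.imwrite("pics/"+n,cv2.cvtColor(p["image"],cv2.COLOR_RGB2BGR))
E
python3 - <<'E'
from h import *
s=sense();print(s["clock"],s["ee_pos"],np.round(s["ee_rot"],3).tolist(),s["width"],ctrl.grip_depth)
a=viewer.camera("top");b=viewer.camera("scene")
cv2.imwrite("pics/a.png",cv2.resize(np.vstack([a["image"],b["image"]])[:,:,::-1],None,fx=.7,fy=.7))
save(a,"top.png");save(b,"scene.png")
for n in ["block","nest","fence_corner","coupon","nut","valve_pivot","lever_tip","magnet_rest","tape_measure","pipe_offcut","pipe_elbow"]:
    for p,l in((a,"top"),(b,"scene")):
        print(n,l,[(round(d["confidence"],2),np.round(d["location"]).tolist()) for d in spotter.place_of(p,n)][:3])
print(sense()["clock"], a["origin"],b["origin"])
E
```

```text
pics
0.0 [303.20005179 657.99749315 217.77048852] [[-0.908, 0.418, -0.001], [0.418, 0.908, -0.001], [-0.0, -0.002, -1.0]] 93.29896252495234 18.8
block top [(0.64, [573.0, 15.0, -0.0])]
block scene [(0.89, [574.0, 19.0, -1.0])]
nest top [(0.88, [617.0, 28.0, 24.0])]
nest scene [(0.6, [614.0, 29.0, 29.0]), (0.22, [574.0, 15.0, 1.0])]
fence_corner top [(0.56, [656.0, 93.0, 51.0])]
fence_corner scene [(0.75, [659.0, 92.0, 49.0])]
coupon top [(0.92, [341.0, 150.0, 2.0]), (0.79, [522.0, -1.0, 36.0]), (0.72, [337.0, -114.0, -4.0])]
coupon scene [(0.86, [344.0, 153.0, 1.0]), (0.69, [528.0, -4.0, 31.0]), (0.57, [345.0, -116.0, -3.0])]
nut top [(0.56, [615.0, 39.0, 36.0])]
nut scene [(0.7, [615.0, 38.0, 33.0]), (0.3, [620.0, 157.0, 55.0])]
valve_pivot top [(0.65, [615.0, 156.0, 56.0])]
valve_pivot scene [(0.73, [620.0, 155.0, 57.0])]
lever_tip top [(0.96, [541.0, 172.0, 52.0]), (0.19, [614.0, 39.0, 35.0])]
lever_tip scene [(0.84, [541.0, 170.0, 56.0]), (0.6, [614.0, 38.0, 35.0])]
magnet_rest top [(0.9, [740.0, -37.0, 0.0])]
magnet_rest scene [(0.91, [734.0, -40.0, -0.0])]
tape_measure top [(0.59, [396.0, 16.0, -0.0])]
tape_measure scene [(0.62, [394.0, 16.0, -2.0])]
pipe_offcut top [(0.6, [592.0, -133.0, -1.0]), (0.43, [540.0, 170.0, 55.0])]
pipe_offcut scene [(0.89, [591.0, -133.0, -0.0]), (0.44, [530.0, -5.0, 32.0]), (0.29, [571.0, 19.0, 0.0])]
pipe_elbow top [(0.62, [709.0, 146.0, -6.0])]
pipe_elbow scene [(0.78, [707.0, 150.0, -2.0])]
1.2 [432.65985897 -15.3074136  899.29641517] [ 44.8164701  546.99259957 488.35934811]
```

View pics/top.png

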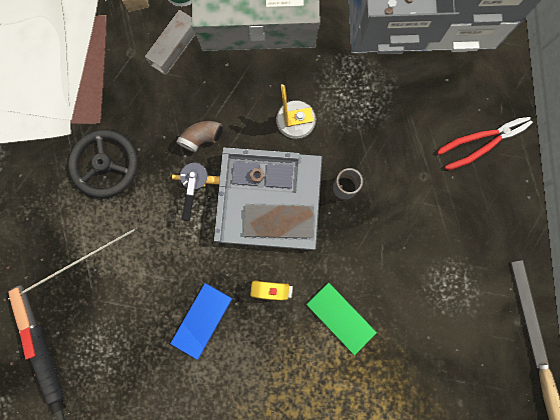

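View pics/scene.png

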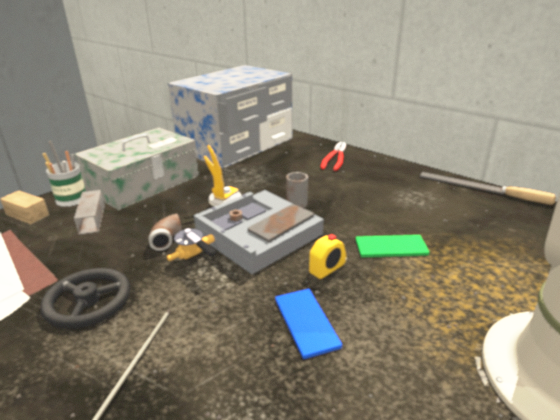

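The top view shows the block at (216–322, 148–248), the nut at (256, 175), the rusty coupon at (280, 221), and the lever from (193, 176) to (188, 215). The blue and green plates are the look-alikes. I'll measure these from depth.

```bash
python3 - <<'E'
from h import *
a=viewer.camera("top");P=pts(a);Z=P[...,2]
u0,u1,v0,v1=205,330,140,255
roi=np.zeros(Z.shape,bool);roi[v0:v1,u0:u1]=1
blk=roi&(Z>25)&(Z<52)
def rect(m):
    m=m.astype(np.uint8);n,l,st,_=cv2.connectedComponentsWithStats(m);k=1+np.argmax(st[1:,4]);q=P[l==k]
    r=cv2.minAreaRect(q[:,:2].astype(np.float32));return r,len(q),np.median(q[:,2]),q
r=rect(blk);print("block",r[:3])
for lo,hi in((33.5,39),(40.5,46),(46,51),(25,34)):
    r=rect(roi&(Z>lo)&(Z<hi));print(lo,hi,r[:3])
im=a["image"].astype(int);rust=(im[...,0]-im[...,2]>25)&roi
R=np.zeros_like(rust);R[200:245,235:320]=1
c=roi&R&(Z>40.5)&(Z<47.5)
print("coupon",rect(c)[:3])
d=roi.copy();d[:]=0;d[165:186,243:270]=1
n=d&(Z>39.5)&(Z<50);print("nut",rect(n)[:3],rect(n)[3].mean(0))
d[:]=0;d[160:225,170:210]=1
l=d&(Z>53)&(Z<66);r=rect(l);print("lever",r[:3]);q=r[3][:,:2];print(q.mean(0),np.linalg.eigh(np.cov(q.T)))
d[:]=0;d[198:222,170:210]=1
q=P[d&(Z>50)&(Z<66)];print("sleeve",q.mean(0),len(q))
for n in["coupon","block"]:
  for o in spotter.outline_of(a,n)[:3]: 
    m=o["region"]; print(n,o["confidence"],[x for x in rect(m)[:3]])
x=np.array([[*P[v,u]] for v,u in((172,195),)]);print(x)
crop=cv2.resize(a["image"][140:255,165:360],None,fx=4,fy=4,interpolation=cv2.INTER_CUBIC);cv2.imwrite("pics/crop.png",crop[:,:,::-1])
E
```

```text
block (((572.0987548828125, 30.132972717285156), (220.2602996826172, 180.5214385986328), 83.92382049560547), 9530, np.float64(36.00942007407832))
33.5 39 (((569.790283203125, 9.471961975097656), (178.5144500732422, 180.28421020507812), 83.86891174316406), 3372, np.float64(35.48972068498318))
40.5 46 (((525.2432861328125, -2.86505126953125), (129.82952880859375, 60.11669921875), 86.77369689941406), 2060, np.float64(43.25487299860288))
46 51 (((572.5473022460938, 37.20722198486328), (145.34039306640625, 179.79095458984375), 83.88678741455078), 841, np.float64(47.571860715077264))
25 34 (((612.6949462890625, 22.84323501586914), (142.66810607910156, 75.20378112792969), 83.4841079711914), 1958, np.float64(29.98617390783801))
coupon (((525.2432861328125, -2.86505126953125), (129.82952880859375, 60.11669921875), 86.77369689941406), 2127, np.float64(43.302638704339984))
nut (((614.4578857421875, 36.03323745727539), (24.816614151000977, 25.316852569580078), 89.45499420166016), 119, np.float64(44.937764509534304)) [614.24959878  36.49080792  44.61125699]
lever (((576.8329467773438, 161.9088134
[... 279 characters left out ...]
leeve [550.55031948 165.43510924  58.86680993] 188
coupon 0.96 [((495.49786376953125, 0.01720428466796875), (129.75498962402344, 122.64582824707031), 85.16545867919922), 2218, np.float64(43.24505874860432)]
coupon 0.91 [((365.6669616699219, -91.5398941040039), (201.48248291015625, 61.68033218383789), 41.74490737915039), 2242, np.float64(7.44557776074123)]
coupon 0.75 [((380.0521240234375, 109.79235076904297), (91.7775650024414, 255.43490600585938), 42.571353912353516), 2285, np.float64(7.315286143140952)]
block 0.73 [((560.9287109375, 64.53601837158203), (293.2058410644531, 236.6411590576172), 83.44801330566406), 8371, np.float64(35.13249504306464)]
[[620.17634607 150.71310611  56.05503536]]
```

View pics/crop.png

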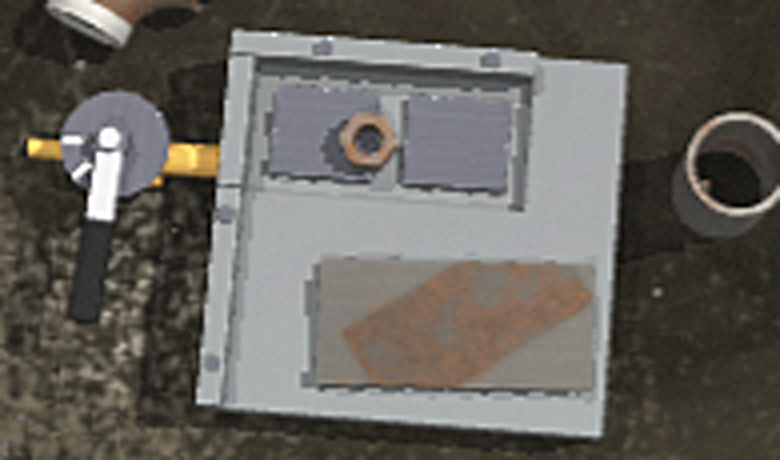

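The block has its origin at about (570, 15) and yaw −6.1°. The nut is at (614.5, 37) and the coupon centre at (525, −3), yaw −3.2°. These agree with the networks and the given sizes. Next I'll write a helper that converts world targets to tool shifts.

```bash
cat > go.py <<'E'
import sys;from h import *
# go.py x y z [toolY_angle_deg] : shift in present tool axes, turn
s=sense();R=np.array(s["ee_rot"]);t=np.array([float(v) for v in sys.argv[1:4]])
d=R.T@(t-np.array(s["ee_pos"]));n=np.linalg.norm(d)
yaw=np.degrees(np.arctan2(R[1,1],R[0,1]))
print("t",round(s["clock"],2),"pos",np.round(s["ee_pos"],1),"toolY",round(yaw,2),"shift",np.round(d,1),"rows",round(n/50,2),"F",np.round(s["wrist_force"],1),"w",round(s["width"],1))
if len(sys.argv)>4: print("turn rad",round(float(-np.radians(float(sys.argv[4])-yaw)),3))
E
cat > blk.py <<'E'
import numpy as np
O=np.array([570.2,15.3]);a=np.radians(-6.12);RB=np.array([[np.cos(a),-np.sin(a)],[np.sin(a),np.cos(a)]])
w=lambda x,y:(O+RB@[x,y]).round(1); b=lambda x,y:(RB.T@(np.array([x,y])-O)).round(1)
E
python3 go.py 614.5 37 130 60
```

```text
t 1.35 pos [303.4 658.5 218.6] toolY 65.26 shift [-542.6 -434.2   88.6] rows 14.01 F [0.1 0.1 0.1] w 92.7
turn rad 0.092
```

```bash
python3 -m pendant '[[60,-36,-29,2,0],[60,-36,-29,2,0],[60,-36,-29,2,0],[60,-36,-29,2,0],[60,-36,-29,2,0]]' 30
python3 -m pendant '[[45,-36,-29,6,0],[45,-36,-29,6,0],[45,-36,-29,6,0],[45,-36,-29,6,0],[45,-36,-29,6,0]]'
python3 -m pendant '[[45,-36,-29,9,0],[45,-36,-29,9,0],[45,-36,-29,9,0],[45,-36,-29,9,0],[45,0,0,0,0.09]]'
python3 go.py 614.5 37 100 60
```

```text
clock: 1.85
ee_pos: [406.9, 449.8, 208.8]
ee_rot: [[-0.908, 0.418, 0.0], [0.418, 0.908, 0.0], [-0.0, 0.0, -1.0]]
wrist_force: [0.9, -0.0, 0.4]
width: 60.9
gripper_force: 0.0
clock: 2.35
ee_pos: [509.8, 242.9, 178.7]
ee_rot: [[-0.908, 0.418, 0.001], [0.418, 0.908, 0.0], [-0.0, 0.001, -1.0]]
wrist_force: [0.1, 0.5, -1.0]
width: 45.0
gripper_force: 0.0
clock: 2.85
ee_pos: [593.5, 70.3, 141.7]
ee_rot: [[-0.862, 0.507, 0.0], [0.507, 0.862, -0.003], [-0.002, -0.003, -1.0]]
wrist_force: [-0.0, 0.3, -0.4]
width: 45.1
gripper_force: 0.0
t 2.85 pos [593.5  70.3 141.7] toolY 59.5 shift [-34.9 -17.9  41.8] rows 1.15 F [-0.   0.3 -0.4] w 45.1
turn rad -0.009
```

```bash
python3 -m pendant '[[45,-17.5,-9,20,0],[45,-17.5,-9,20,0],[45,0,0,0,0]]'
python3 - <<'E'
from h import *
s=sense();p=viewer.camera("wrist");save(p,"w1.png")
print(s["ee_pos"]);print(np.round(p["tool_from_camera"],3).tolist(),np.round(p["K"],1).tolist())
for n in["nut","coupon","nest","fence_corner"]: print(n,[(round(d["confidence"],2),np.round(d["location"],1).tolist()) for d in spotter.place_of(p,n)][:2])
o=spotter.outline_of(p,"nut")
T=np.array(p["tool_from_camera"]);K=np.array(p["K"]);R=np.array(s["ee_rot"])
if o:
  v,u=np.nonzero(o[0]["region"]);x=(u-K[0,2])/K[0,0];y=(v-K[1,2])/K[1,1];r=np.hypot(x,y)
  z=p["z_map"][v,u].astype(float);k=np.where(r>1e-6,np.tan(r)/np.maximum(r,1e-6),1)
  c=np.stack([x*k*z,y*k*z,z],-1);w=(c@T[:3,:3].T+T[:3,3])@R.T+np.array(s["ee_pos"])
  m=w[:,2]>41;print("nut top",len(z),m.sum(),np.median(w[m],0),cv2.minAreaRect(w[m][:,:2].astype(np.float32)))
E
```

```text
clock: 3.15
ee_pos: [612.6, 42.8, 100.6]
ee_rot: [[-0.865, 0.501, -0.002], [0.501, 0.865, -0.002], [0.001, -0.003, -1.0]]
wrist_force: [0.5, -0.0, 0.4]
width: 44.9
gripper_force: 0.0
[612.62246896  42.8232101  100.57074499]
[[-0.001, -0.968, -0.251, 69.935], [1.0, -0.0, -0.0, -0.025], [0.0, -0.251, 0.968, -165.322], [0.0, 0.0, 0.0, 1.0]] [[325.2, 0.0, 279.6], [0.0, 325.2, 210.7], [0.0, 0.0, 1.0]]
nut [(0.89, [613.7, 38.4, 36.3])]
coupon [(0.75, [527.4, 0.5, 31.6]), (0.68, [345.3, -113.7, 2.6])]
nest [(0.88, [618.9, 26.4, 31.2])]
fence_corner [(0.71, [660.6, 93.3, 45.8])]
nut top 893 762 [613.8562839   38.5015178   44.88164485] ((590.8990478515625, 56.73811340332031), (24.7232666015625, 86.65740203857422), 51.0306282043457)
```

View pics/w1.png

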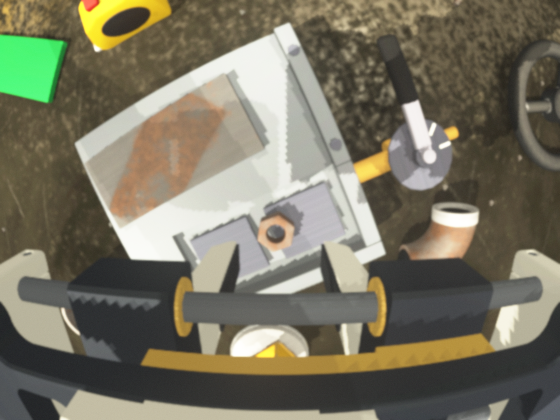

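The wrist picture shows the nut at (277, 232), between the open fingers, with its flats roughly facing them. I'll use (614, 38.3) for it.

```bash
python3 go.py 614 38.3 36.5 60
```

```text
t 3.45 pos [612.7  47.  103.6] toolY 60.19 shift [-5.4 -6.9 67.1] rows 1.35 F [0.  0.2 0.3] w 44.9
turn rad 0.003
```

```bash
python3 -m pendant '[[45,0,0,0,0],[45,0,0,0,0]]'; python3 go.py 614 38.3 36.5; python3 go.py 614 38.3 36.5; python3 -m pendant '[[45,0,0,0,0],[45,0,0,0,0],[45,0,0,0,0]]'; python3 go.py 614 38.3 36.5;python3 -c "
from h import *
print(np.round(sense()['qd'],2),np.round(sense()['joint_pos'],2))"
```

```text
clock: 3.65
ee_pos: [612.7, 46.3, 103.2]
ee_rot: [[-0.867, 0.498, 0.001], [0.498, 0.867, 0.0], [-0.001, 0.001, -1.0]]
wrist_force: [-0.2, -0.0, -0.5]
width: 45.0
gripper_force: 0.0
t 3.65 pos [612.7  46.3 103.2] toolY 60.15 shift [-5.1 -6.3 66.7] rows 1.34 F [-0.2 -0.  -0.5] w 45.0
t 3.65 pos [612.7  46.3 103.2] toolY 60.15 shift [-5.1 -6.3 66.7] rows 1.34 F [-0.2 -0.  -0.5] w 45.0
clock: 3.95
ee_pos: [612.6, 45.7, 102.7]
ee_rot: [[-0.867, 0.498, 0.0], [0.498, 0.867, -0.0], [-0.0, -0.0, -1.0]]
wrist_force: [-1.5, 0.0, 0.9]
width: 45.2
gripper_force: 0.0
t 3.95 pos [612.6  45.7 102.7] toolY 60.11 shift [-4.9 -5.8 66.2] rows 1.33 F [-1.5  0.   0.9] w 45.2
[ 0.    0.06  0.08  0.03 -0.05 -0.01  0.07] [ -9.66  35.04   0.15 112.06  -0.15  32.9   50.69]
```

```bash
python3 -m pendant '[[45,-2.5,-3,18,0],[45,-2.5,-3,18,0],[45,0,0,0,0]]'; python3 -m pendant '[[45,0,0,0,0]]'|head -2; python3 -m pendant '[[45,0,0,0,0],[45,0,0,0,0]]'|head -2;python3 go.py 614 38.3 36.5
```

```text
clock: 4.25
ee_pos: [612.8, 37.4, 64.8]
ee_rot: [[-0.867, 0.499, -0.003], [0.499, 0.867, -0.001], [0.002, -0.002, -1.0]]
wrist_force: [-0.1, 0.5, -0.4]
width: 45.2
gripper_force: 0.0
clock: 4.35
ee_pos: [613.9, 38.0, 66.6]
clock: 4.55
ee_pos: [614.4, 38.3, 67.5]
t 4.55 pos [614.4  38.3  67.5] toolY 60.12 shift [ 0.4 -0.2 31. ] rows 0.62 F [ 0.5 -0.1 -0.8] w 44.7
```

```bash
python3 -m pendant '[[45,0,0,10,0],[45,0,0,10,0],[45,0,0,7,0],[45,0,0,3,0],[45,0,0,0,0]]'|head -5; python3 -m pendant '[[45,0,0,0,0],[45,0,0,0,0]]'|head -5;python3 go.py 614 38.3 36.5
```

```text
clock: 5.05
ee_pos: [613.5, 38.0, 35.8]
ee_rot: [[-0.867, 0.498, -0.001], [0.498, 0.867, -0.0], [0.001, -0.001, -1.0]]
wrist_force: [-0.8, 0.4, -0.7]
width: 45.0
clock: 5.25
ee_pos: [614.2, 38.0, 36.9]
ee_rot: [[-0.867, 0.499, 0.0], [0.499, 0.867, 0.0], [-0.0, 0.0, -1.0]]
wrist_force: [0.1, 0.3, -0.6]
width: 44.9
t 5.25 pos [614.2  38.   36.9] toolY 60.1 shift [0.3 0.2 0.4] rows 0.01 F [ 0.1  0.3 -0.6] w 44.9
```

```bash
python3 -m pendant '[[10,0,0,0,0],[10,0,0,0,0],[10,0,0,0,0],[10,0,0,0,0],[10,0,0,0,0]]' 25; python3 -m pendant '[[10,0,0,-10,0],[10,0,0,-25,0],[10,0,0,-35,0],[10,0,0,0,0],[10,0,0,0,0]]'; python3 go.py 490 240 60
```

```text
clock: 5.75
ee_pos: [614.1, 38.0, 36.8]
ee_rot: [[-0.867, 0.498, 0.0], [0.498, 0.867, -0.0], [-0.0, 0.0, -1.0]]
wrist_force: [0.1, 0.3, 2.2]
width: 24.9
gripper_force: 25.0
clock: 6.25
ee_pos: [614.4, 38.1, 107.8]
ee_rot: [[-0.867, 0.498, 0.002], [0.498, 0.867, 0.0], [-0.002, 0.001, -1.0]]
wrist_force: [-0.8, -0.5, -0.2]
width: 24.8
gripper_force: 25.0
t 6.25 pos [614.4  38.1 107.8] toolY 60.1 shift [208.6 113.   47.6] rows 4.84 F [-0.8 -0.5 -0.2] w 24.8
```

```bash
python3 -m pendant '[[10,35,19,0,0],[10,35,19,0,0],[10,35,19,0,0],[10,35,19,0,0],[10,35,19,0,0]]'|head -2;  python3 -m pendant '[[10,34,18,0,0],[10,0,0,20,0],[10,0,0,25,0],[10,0,0,0,0],[10,0,0,0,0]]'; python3 go.py 490 240 4.5
```

```text
clock: 6.75
ee_pos: [508.0, 208.5, 105.6]
clock: 7.25
ee_pos: [488.5, 239.6, 61.0]
ee_rot: [[-0.867, 0.499, -0.002], [0.499, 0.867, -0.001], [0.001, -0.002, -1.0]]
wrist_force: [0.2, 0.3, -0.0]
width: 25.1
gripper_force: 25.0
t 7.25 pos [488.5 239.6  61. ] toolY 60.09 shift [-1.2  1.2 56.5] rows 1.13 F [ 0.2  0.3 -0. ] w 25.1
```

```bash
python3 -m pendant '[[10,0,0,20,0],[10,0,0,20,0],[10,0,0,12,0],[10,0,0,0,0],[10,0,0,0,0]]'|head -5;  python3 -m pendant '[[10,0,0,2,0],[10,0,0,1.5,0],[10,0,0,0,0],[10,0,0,0,0]]';python3 go.py 490 240 4.5
```

```text
clock: 7.75
ee_pos: [489.4, 240.0, 10.1]
ee_rot: [[-0.867, 0.499, 0.0], [0.499, 0.867, -0.0], [-0.0, 0.0, -1.0]]
wrist_force: [-0.4, 0.2, 0.5]
width: 24.9
clock: 8.15
ee_pos: [489.2, 240.2, 6.4]
ee_rot: [[-0.867, 0.498, 0.0], [0.498, 0.867, 0.0], [-0.0, 0.0, -1.0]]
wrist_force: [-1.1, 0.4, 0.6]
width: 25.1
gripper_force: 25.0
t 8.15 pos [489.2 240.2   6.4] toolY 60.11 shift [-0.8  0.2  1.9] rows 0.04 F [-1.1  0.4  0.6] w 25.1
```

```bash
python3 -m pendant '[[10,0,0,2,0],[10,0,0,0,0],[45,0,0,0,0],[45,0,0,0,0],[45,0,0,0,0]]';  python3 -m pendant '[[45,0,0,-20,0],[45,0,0,-40,0],[45,0,0,-45,0],[45,0,0,0,0],[45,0,0,0,0]]'|head -2;python3 go.py 525.5 -2.5 110 -3.2
```

```text
clock: 8.65
ee_pos: [489.1, 240.2, 4.1]
ee_rot: [[-0.867, 0.498, 0.0], [0.498, 0.867, -0.0], [-0.0, -0.0, -1.0]]
wrist_force: [-0.3, -0.3, 1.5]
width: 43.2
gripper_force: 0.0
clock: 9.15
ee_pos: [489.6, 240.5, 110.2]
t 9.15 pos [489.6 240.5 110.2] toolY 60.1 shift [-152.2 -192.8   -0. ] rows 4.91 F [-0.3 -0.2  0.5] w 45.1
turn rad 1.105
```

Released. Now over to the coupon, turning the tool so that it grips across the coupon's 60 mm width.

```bash
python3 -m pendant '[[85,-30,-38.5,0,0],[85,-30,-38.5,0,0],[85,-30,-38.5,0,0],[85,-30,-38.5,0,0],[85,-32,-39,0,0]]'|head -2;  python3 -m pendant '[[85,0,0,0,0.14],[85,0,0,0,0.14],[85,0,0,0,0.14],[85,0,0,0,0.14],[85,0,0,0,0.14]]'|head -2; python3 -m pendant '[[85,0,0,0,0.14],[85,0,0,0,0.14],[85,0,0,0,0.125],[85,0,0,0,0],[85,0,0,0,0]]'|head -2;python3 go.py 525.5 -2.5 70 -3.2
python3 - <<'E'
from h import *
p=viewer.camera("top");P=pts(p);Z=P[...,2];q=P[(Z<25)&(Z>8)&(abs(P[...,0]-489)<25)&(abs(P[...,1]-240)<25)];print("nut",len(q),q.mean(0))
print([(round(d["confidence"],2),np.round(d["location"]).tolist()) for d in spotter.place_of(p,"nut")][:3])
E
```

```text
clock: 9.65
ee_pos: [523.7, -4.1, 107.7]
clock: 10.15
ee_pos: [523.7, -2.7, 107.7]
clock: 10.65
ee_pos: [524.1, -2.4, 108.2]
t 10.65 pos [524.1  -2.4 108.2] toolY -2.98 shift [ 0.   1.5 38.2] rows 0.76 F [-0.9 -0.  -0.9] w 85.1
turn rad 0.004
nut 0 [nan nan nan]
[]<stdin>:2: RuntimeWarning: Mean of empty slice.
  ret = um.true_divide(
```

```bash
python3 - <<'E'
from h import *
s=sense();p=viewer.camera("wrist");save(p,"w2.png")
for n in["nut","coupon"]: print(n,[(round(d["confidence"],2),np.round(d["location"],1).tolist()) for d in spotter.place_of(p,n)][:3])
p=viewer.camera("scene")
for n in["nut"]: print(n,[(round(d["confidence"],2),np.round(d["location"],1).tolist()) for d in spotter.place_of(p,n)][:3])
E
```

```text
nut []
coupon [(0.69, [525.5, -1.8, 36.2]), (0.63, [342.3, 152.3, -2.8])]
nut []
```

View pics/w2.png

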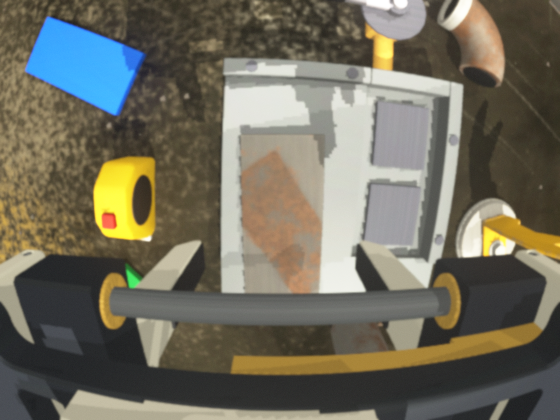

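The wrist picture shows the recess empty and the coupon at x 240–325, centred between the fingers. The nut is out of view, so I'll check it later. Descending.

```bash
python3 -m pendant '[[85,0,1.5,20,0],[85,0,0,20,0],[85,0,0,15,0],[85,0,0,7,0],[85,0,0,0,0]]'|head -2;  python3 -m pendant '[[85,0,0,4,0],[85,0,0,2,0],[85,0,0,0,0],[85,0,0,0,0]]'|head -5;python3 go.py 525.5 -2.5 38 -3.2
```

```text
clock: 11.5
ee_pos: [525.7, -2.7, 46.5]
clock: 11.9
ee_pos: [526.3, -2.5, 41.5]
ee_rot: [[0.056, 0.998, 0.001], [0.998, -0.056, 0.0], [0.0, 0.001, -1.0]]
wrist_force: [0.4, 0.0, 1.4]
width: 84.7
t 11.9 pos [526.3  -2.5  41.5] toolY -3.2 shift [-0.1 -0.8  3.5] rows 0.07 F [0.4 0.  1.4] w 84.7
turn rad -0.0
```

```bash
python3 -m pendant '[[85,0,0,3.5,0],[85,0,0,0,0],[85,0,0,0,0]]'|head -5;  python3 -m pendant '[[50,0,0,0,0],[50,0,0,0,0],[50,0,0,0,0],[50,0,0,0,0],[50,0,0,0,0]]' 20;python3 go.py 525.5 -2.5 38 -6.12
python3 -c "
from blk import *
print('target',w(-43,16.5),w(-43,-20))"
```

```text
clock: 12.2
ee_pos: [526.1, -2.6, 37.6]
ee_rot: [[0.056, 0.998, -0.0], [0.998, -0.056, -0.0], [-0.0, -0.0, -1.0]]
wrist_force: [0.9, 0.4, 0.2]
width: 84.9
clock: 12.7
ee_pos: [526.1, -2.5, 37.7]
ee_rot: [[0.056, 0.998, 0.0], [0.998, -0.056, -0.0], [-0.0, 0.0, -1.0]]
wrist_force: [-1.7, 0.5, 0.7]
width: 59.8
gripper_force: 20.0
t 12.7 pos [526.1  -2.5  37.7] toolY -3.2 shift [-0.  -0.6 -0.3] rows 0.01 F [-1.7  0.5  0.7] w 59.8
turn rad 0.051
target [529.2  36.3] [525.3  -0. ]
```

```bash
python3 -m pendant '[[50,0,0,0,0.051],[50,8,0,0,0],[50,10,0,0,0],[50,10,0,0,0],[50,5,0,0,0]]'|head -5;  python3 -m pendant '[[50,0,0,0,0],[50,0,0,0,0]]'; python3 go.py 529.2 36.3 38 -6.12
python3 - <<'E'
from h import *
from blk import b
s=sense();p=viewer.camera("top");P=pts(p);Z=P[...,2]
m=(abs(P[...,0]-528)<60)&(abs(P[...,1]-25)<100)&(Z>40.5)&(Z<46)
q=np.array([b(*x[:2]) for x in P[m]]);q=q[(q[:,1]<82)];print(len(q),np.percentile(q[:,1],[.5,99.5]),np.percentile(q[:,0],[.5,99.5]))
E
```

```text
clock: 13.2
ee_pos: [529.8, 31.6, 37.7]
ee_rot: [[0.105, 0.994, 0.0], [0.994, -0.105, 0.0], [0.0, 0.0, -1.0]]
wrist_force: [-0.2, -3.2, 1.4]
width: 60.0
clock: 13.4
ee_pos: [529.9, 32.1, 37.7]
ee_rot: [[0.105, 0.994, 0.0], [0.994, -0.105, 0.001], [0.001, -0.0, -1.0]]
wrist_force: [0.6, 4.3, 0.3]
width: 59.7
gripper_force: 20.0
t 13.4 pos [529.9  32.1  37.7] toolY -6.02 shift [ 4.2 -1.1 -0.3] rows 0.09 F [0.6 4.3 0.3] w 59.7
turn rad 0.002
375 [-52.813 -19.9  ] [-71.939 -13.374]
```

```bash
python3 -m pendant '[[50,1.5,0,0,0],[50,1,0,0,0],[50,1,0,0,0],[50,0,0,0,0]]'|grep -E "pos|force"; python3 -m pendant '[[50,0.7,0,0,0],[50,0,0,0,0]]'|grep -E "pos|force"; python3 -m pendant '[[50,0.7,0,0,0],[50,0,0,0,0]]'|grep -E "pos|force";python3 -m pendant '[[50,0.7,0,0,0],[50,0,0,0,0]]'|grep -E "pos|force"
```

```text
ee_pos: [529.9, 32.8, 37.7]
wrist_force: [-0.8, -5.1, 1.6]
gripper_force: 20.0
ee_pos: [530.1, 34.1, 37.7]
wrist_force: [-0.6, -4.3, 1.7]
gripper_force: 20.0
ee_pos: [530.2, 35.1, 37.7]
wrist_force: [-0.4, -3.5, 2.4]
gripper_force: 20.0
ee_pos: [530.2, 36.0, 37.7]
wrist_force: [-0.4, -3.5, 2.9]
gripper_force: 20.0
```

```bash
for i in 1; do python3 -m pendant '[[50,0.7,0,0,0],[50,0,0,0,0]]'|grep -E "pos|wrist"; python3 -m pendant '[[50,0.7,0,0,0],[50,0,0,0,0]]'|grep -E "pos|wrist";python3 -m pendant '[[50,0.5,0,0,0],[50,0,0,0,0]]'|grep -E "pos|wrist";done
python3 - <<'E'
from h import *
from blk import b
p=viewer.camera("top");P=pts(p);Z=P[...,2]
m=(abs(P[...,0]-528)<60)&(abs(P[...,1]-25)<100)&(Z>40.5)&(Z<46)
q=np.array([b(*x[:2]) for x in P[m]]);q=q[(q[:,1]<82)];print(len(q),np.percentile(q[:,1],[.5,99.5]),np.percentile(q[:,0],[.5,99.5]))
E
```

```text
ee_pos: [530.3, 36.6, 37.6]
wrist_force: [0.2, -3.8, 2.9]
ee_pos: [530.4, 37.3, 37.7]
wrist_force: [-0.7, -4.9, 2.7]
ee_pos: [530.5, 37.8, 37.7]
wrist_force: [-0.8, -4.6, 2.7]
435 [-47.1   -12.334] [-72.383 -13.634]
```

```bash
python3 -m pendant '[[50,0.6,0,0,0],[50,0,0,0,0]]'|grep -E "pos|wrist"; python3 -m pendant '[[50,0.6,0,0,0],[50,0,0,0,0]]'|grep -E "pos|wrist";python3 -m pendant '[[50,0.6,0,0,0],[50,0,0,0,0]]'|grep -E "pos|wrist"
```

```text
ee_pos: [530.5, 38.0, 37.6]
wrist_force: [-1.3, -6.2, 3.7]
ee_pos: [530.5, 38.1, 37.6]
wrist_force: [0.0, -6.9, 3.0]
ee_pos: [530.5, 38.1, 37.7]
wrist_force: [-1.6, -8.9, 2.9]
```

```bash
python3 -m pendant '[[50,-2,0,0,0],[50,-0.5,0,0,0],[50,0,0,0,0]]'|grep -E "pos|wrist"; python3 -m pendant '[[80,0,0,0,0],[80,0,0,0,0],[80,0,0,0,0],[80,0,0,-20,0],[80,0,0,-40,0]]'; python3 -m pendant '[[60,0,0,0,-0.14],[60,0,0,0,-0.14],[60,0,0,0,-0.14],[60,0,0,0,-0.14],[60,0,0,0,-0.14]]' |head -2;python3 -m pendant '[[60,0,0,0,-0.14],[60,0,0,0,-0.14],[60,0,0,0,-0.14],[60,0,0,0,-0.14],[60,0,0,0,-0.14]]' |head -2;python3 -m pendant '[[60,0,0,0,-0.14],[60,0,0,0,-0.03],[60,0,0,0,0],[60,0,0,0,0]]' |head -2
python3 -c "
from blk import *
print(w(-87,17))"
python3 go.py 485.5 41.5 38 83.88
python3 - <<'E'
from h import *
from blk import b
p=viewer.camera("top");P=pts(p);Z=P[...,2]
m=(abs(P[...,0]-528)<60)&(abs(P[...,1]-25)<100)&(Z>40.5)&(Z<46)
q=np.array([b(*x[:2]) for x in P[m]]);q=q[(q[:,1]<82)];print(len(q),np.percentile(q[:,1],[.5,99.5]),np.percentile(q[:,0],[.5,99.5]))
p=viewer.camera("wrist")
print([(round(d["confidence"],2),np.round(d["location"],1).tolist()) for d in spotter.place_of(p,"coupon")][:3])
print([(round(d["confidence"],2),np.round(d["location"],1).tolist()) for d in spotter.place_of(p,"nut")][:3])
E
```

```text
ee_pos: [530.5, 37.9, 37.7]
wrist_force: [0.3, 0.9, 2.6]
clock: 16.5
ee_pos: [528.9, 36.9, 96.2]
ee_rot: [[0.107, 0.994, -0.005], [0.994, -0.107, -0.001], [-0.001, -0.005, -1.0]]
wrist_force: [0.5, -0.2, -0.6]
width: 79.8
gripper_force: 0.0
clock: 17.0
ee_pos: [530.3, 37.2, 97.7]
clock: 17.5
ee_pos: [530.3, 37.1, 97.6]
clock: 17.9
ee_pos: [530.3, 37.0, 97.6]
[485.5  41.5]
t 17.9 pos [530.3  37.   97.6] toolY 83.64 shift [45.1 -0.5 59.6] rows 1.49 F [-0.   0.3 -0.3] w 59.8
turn rad -0.004Traceback (most recent call last):
  File "<stdin>", line 5, in <module>
IndexError: too many indices for array: array is 1-dimensional, but 2 were indexed
```

```bash
python3 -m pendant '[[60,22,0,0,0],[60,23,0,0,0],[60,0,0,20,0],[60,0,0,20,0],[60,0,0,0,0]]'|grep -E "pos|wrist"; python3 -m pendant '[[60,0,0,10,0],[60,0,0,6,0],[60,0,0,0,0],[60,0,0,0,0]]'|grep -E "pos|wrist"; python3 go.py 485.5 41.5 38 83.88
python3 - <<'E'
from h import *
from blk import b
p=viewer.camera("top");P=pts(p);Z=P[...,2]
m=(abs(P[...,0]-528)<60)&(abs(P[...,1]-25)<100)&(Z>40.5)&(Z<46)
q=np.array([b(*x[:2]) for x in P[m]])
if len(q): q=q[(q[:,1]<82)];print(len(q),np.percentile(q[:,1],[.5,99.5]),np.percentile(q[:,0],[.5,99.5]))
p=viewer.camera("wrist")
print([(round(d["confidence"],2),np.round(d["location"],1).tolist()) for d in spotter.place_of(p,"coupon")][:3])
E
```

```text
ee_pos: [484.6, 42.0, 56.2]
wrist_force: [0.4, -0.9, -0.2]
ee_pos: [485.7, 41.8, 41.8]
wrist_force: [-0.7, -0.3, -0.6]
t 18.85 pos [485.7  41.8  41.8] toolY 83.81 shift [ 0.2 -0.4  3.8] rows 0.08 F [-0.7 -0.3 -0.6] w 59.8
turn rad -0.001
128 [-47.    -25.727] [-66.957 -12.827]
[(0.95, [340.7, -110.7, 0.5]), (0.94, [342.2, 153.6, -2.3]), (0.88, [531.4, 40.3, 36.7])]
```

```bash
python3 -m pendant '[[60,0,0,3.8,0],[60,0,0,0,0],[60,-4,0,0,0],[60,-6,0,0,0],[60,-6,0,0,0]]'|grep -E "pos|wrist"; python3 -m pendant '[[60,-8,0,0,0],[60,-8,0,0,0],[60,-8,0,0,0],[60,-8,0,0,0],[60,-8,0,0,0]]'|grep -E "pos|wrist"; python3 go.py 485.5 41.5 38 83.88
python3 -c "
from blk import *
print(w(10.5,17),w(-33,17))"
```

```text
ee_pos: [499.7, 39.9, 37.7]
wrist_force: [-8.4, 1.1, 6.4]
ee_pos: [539.5, 35.5, 37.7]
wrist_force: [-7.7, 0.7, 5.0]
t 20.0 pos [539.5  35.5  37.7] toolY 83.83 shift [54.4  0.1 -0.1] rows 1.09 F [-7.7  0.7  5. ] w 60.1
turn rad -0.001
[582.5  31.1] [539.2  35.7]
```

```bash
python3 -m pendant '[[60,-6,0,0,0],[60,-6,0,0,0],[60,-6,0,0,0],[60,-6,0,0,0],[60,-6,0,0,0]]'|grep -E "pos|wrist"; python3 -m pendant '[[60,-3,0,0,0],[60,-3,0,0,0],[60,-2,0,0,0],[60,-1,0,0,0]]'|grep -E "pos|wrist"; python3 go.py 582.5 31.1 38 83.88
python3 - <<'E'
from h import *
p=viewer.camera("scene");cv2.imwrite("pics/s2.png",cv2.resize(p["image"][170:280,130:340],None,fx=3,fy=3,interpolation=cv2.INTER_CUBIC)[:,:,::-1])
E
```

```text
ee_pos: [570.8, 32.4, 37.6]
wrist_force: [-2.1, 0.4, -1.5]
ee_pos: [579.4, 31.6, 37.8]
wrist_force: [-4.5, 0.2, 1.4]
t 20.9 pos [579.4  31.6  37.8] toolY 83.83 shift [-3.1 -0.2 -0.2] rows 0.06 F [-4.5  0.2  1.4] w 60.0
turn rad -0.001
```

View pics/s2.png

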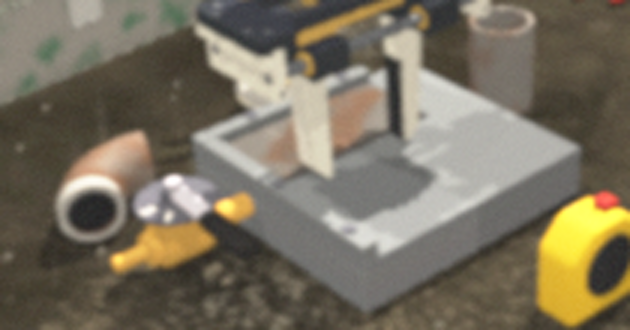

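The picture shows the coupon at about (320, 130) over the recess beside the +x fence. I'll push the last millimetres slowly until it contacts the wall.

```bash
python3 -m pendant '[[60,-1,0,0,0],[60,-1,0,0,0],[60,0,0,0,0]]'|grep -E "pos|wrist"; python3 -m pendant '[[60,-0.7,0,0,0],[60,0,0,0,0]]'|grep -E "pos|wrist";python3 -m pendant '[[60,-0.7,0,0,0],[60,0,0,0,0]]'|grep -E "pos|wrist";python3 -m pendant '[[60,-0.7,0,0,0],[60,0,0,0,0]]'|grep -E "pos|wrist"
```

```text
ee_pos: [581.7, 31.4, 37.8]
wrist_force: [-5.2, 0.4, 1.3]
ee_pos: [581.7, 31.4, 37.8]
wrist_force: [-6.6, 1.8, 2.8]
ee_pos: [581.8, 31.4, 37.8]
wrist_force: [-9.8, 1.6, 4.6]
ee_pos: [581.8, 31.4, 37.7]
wrist_force: [-9.8, 1.4, 7.1]
```

```bash
python3 -m pendant '[[50,4,0,0,0],[50,4,0,-5,0],[50,0,0,-20,0],[50,0,0,0,0],[50,0,0,0,0]]'|grep -E "pos|wrist"
python3 -c "
from blk import *
print(w(47,16.5))"
python3 go.py 618.7 26.7 48 83.88
python3 - <<'E'
from h import *
from blk import *
s=sense();p=viewer.camera("wrist");T=np.array(p["tool_from_camera"]);K=np.array(p["K"]);R=np.array(s["ee_rot"])
o=[d for d in spotter.place_of(p,"coupon")];print([(round(d["confidence"],2),b(*d["location"][:2]),round(d["location"][2],1)) for d in o])
z=p["z_map"].astype(float);v,u=np.mgrid[:420,:560];x=(u-K[0,2])/K[0,0];y=(v-K[1,2])/K[1,1];r=np.hypot(x,y)+1e-9;k=np.tan(r)/r
w_=(np.stack([x*k*z,y*k*z,z],-1)@T[:3,:3].T+T[:3,3])@R.T+np.array(s["ee_pos"])
B=(w_[...,:2]-O)@RB
for yy in(-60,-40,-16,16,48,70):
  for xx in(5,24,48,70):
    m=(z>0)&(abs(B[...,0]-xx)<3)&(abs(B[...,1]-yy)<4);print((yy,xx),m.sum(),np.round(np.median(w_[m][:,2]),1) if m.any() else "",end=" ")
  print()
E
```

```text
ee_pos: [577.3, 32.1, 63.5]
wrist_force: [0.3, -0.0, -0.4]
[618.7  26.7]
t 22.35 pos [577.3  32.1  63.5] toolY 83.81 shift [-41.7  -0.9  15.6] rows 0.89 F [ 0.3 -0.  -0.4] w 50.1
turn rad -0.001
[(0.79, array([50.1, 21.9]), 33.1)]
(-60, 5) 381 151.5 (-60, 24) 73 167.2 (-60, 48) 0  (-60, 70) 0  
(-40, 5) 103 35.3 (-40, 24) 25 40.4 (-40, 48) 0  (-40, 70) 0  
(-16, 5) 72 35.3 (-16, 24) 1 25.1 (-16, 48) 0  (-16, 70) 73 40.3 
(16, 5) 112 35.1 (16, 24) 112 40.3 (16, 48) 0  (16, 70) 77 40.3 
(48, 5) 220 131.8 (48, 24) 30 40.3 (48, 48) 0  (48, 70) 78 40.3 
(70, 5) 105 35.3 (70, 24) 0  (70, 48) 0  (70, 70) 0
```

The coupon lies level, 5 proud of the top, on the pads. Now to press it.

```bash
python3 -m pendant '[[50,-14,0,0,0],[50,-14,0,0,0],[50,-13.5,-0.5,0,0],[50,0,0,8,0],[50,0,0,0,0]]'|grep -E "pos|wrist"; python3 -m pendant '[[50,0,0,8,0],[50,0,0,2,0],[50,0,0,0,0],[50,0,0,0,0]]'|grep -E "pos|wrist"; python3 go.py 618.7 26.7 41 83.88
```

```text
ee_pos: [616.1, 27.0, 53.1]
wrist_force: [-0.5, -0.2, -0.8]
ee_pos: [617.2, 27.2, 44.8]
wrist_force: [-0.6, 0.0, -0.2]
t 23.35 pos [617.2  27.2  44.8] toolY 83.84 shift [-1.6 -0.4  3.8] rows 0.08 F [-0.6  0.  -0.2] w 50.3
turn rad -0.001
```

```bash
python3 -m pendant '[[50,-1,0,2,0],[50,0,0,2,0],[50,0,0,1,0],[50,0,0,0,0]]'|grep -E "pos|wrist"; python3 -m pendant '[[50,0,0,1,0],[50,0,0,1,0],[50,0,0,0,0]]'|grep -E "pos|wrist";python3 -m pendant '[[50,0,0,1,0],[50,0,0,1,0],[50,0,0,0,0]]'|grep -E "pos|wrist"
```

```text
ee_pos: [618.8, 27.0, 40.4]
wrist_force: [-0.6, 0.6, 6.4]
ee_pos: [618.8, 27.0, 38.7]
wrist_force: [-1.7, -0.2, 8.5]
ee_pos: [618.8, 27.0, 36.7]
wrist_force: [-1.9, -0.7, 9.0]
```

```bash
python3 -m pendant '[[50,0,0,0.7,0],[50,0,0,0.5,0],[50,0,0,0,0]]'|grep -E "pos|wrist"; python3 -m pendant '[[50,0,0,0.7,0],[50,0,0,0,0]]'|grep -E "pos|wrist";python3 -m pendant '[[50,0,0,0.7,0],[50,0,0,0,0]]'|grep -E "pos|wrist"
```

```text
ee_pos: [618.8, 27.0, 36.3]
wrist_force: [-3.6, -0.2, 17.7]
ee_pos: [618.8, 27.0, 36.3]
wrist_force: [-6.3, 0.4, 25.0]
ee_pos: [618.8, 27.0, 36.2]
wrist_force: [-8.4, -0.1, 32.2]
```

```bash
python3 -m pendant '[[50,0,0,-8,0],[50,0,0,-30,0],[50,0,0,-40,0],[45,0,0,0,0],[45,0,0,0,0]]'|grep -E "pos|wrist"
python3 -c "
from blk import *
print(w(30,145),w(30-62,145))"
python3 go.py 553 163 112 83.88
```

```text
ee_pos: [618.9, 26.9, 112.1]
wrist_force: [-1.0, -0.2, -0.2]
[615.5 156.3] [553.8 162.9]
t 25.55 pos [618.9  26.9 112.1] toolY 83.81 shift [ 80.2 128.2  -0. ] rows 3.02 F [-1.  -0.2 -0.2] w 45.5
turn rad -0.001
```

```bash
python3 -m pendant '[[45,20,32,0,0],[45,20,32,0,0],[45,20,32,0,0],[45,20,32,0,0],[45,0,0,0,0]]'|grep -E "pos|wrist"
python3 -m pendant '[[45,0,0,0,0],[45,0,0,0,0]]'|grep -E "pos"
cat > flat.py <<'E'
from h import *
from blk import *
s=sense();p=viewer.camera("wrist");save(p,"w3.png");T=np.array(p["tool_from_camera"]);K=np.array(p["K"]);R=np.array(s["ee_rot"])
z=p["z_map"].astype(float);v,u=np.mgrid[:420,:560];x=(u-K[0,2])/K[0,0];y=(v-K[1,2])/K[1,1];r=np.hypot(x,y)+1e-9;k=np.tan(r)/r
W=(np.stack([x*k*z,y*k*z,z],-1)@T[:3,:3].T+T[:3,3])@R.T+np.array(s["ee_pos"])
B=(W[...,:2]-O)@RB
t=viewer.camera("top");Wt=pts(t);Bt=(Wt[...,:2]-O)@RB
for n,Wx,Bx in(("wrist",W,B),("top",Wt,Bt)):
 print(n)
 for yy in(-65,-42,-16,16,48,75):
  for xx in(-40,0,25,48,70):
    m=(abs(Bx[...,0]-xx)<4)&(abs(Bx[...,1]-yy)<4);print((yy,xx),m.sum(),np.round(np.median(Wx[m][:,2]),1) if m.any() else "",end=" ")
  print()
 m=(Wx[...,2]>52)&(Wx[...,2]<66)&(Bx[...,0]>-65)&(Bx[...,0]<20)&(Bx[...,1]>115)&(Bx[...,1]<215)
 q=Bx[m]
 if len(q)>20:
  c=q.mean(0);e=np.linalg.eigh(np.cov(q.T))[1][:,1];print("lever mean(b)",c,len(q),"z",np.median(Wx[m][:,2]),"axis deg",np.degrees(np.arctan2(e[1],-e[0])),"from pivot",np.degrees(np.arctan2(c[1]-145,30-c[0])))
for n in("coupon","valve_pivot","lever_tip","fence_corner","nut"):
 for q in(p,t): print(n,[(round(d["confidence"],2),b(*d["location"][:2]),round(d["location"][2],1)) for d in spotter.place_of(q,n)][:3])
E
python3 flat.py
```

```text
ee_pos: [549.4, 168.4, 109.9]
wrist_force: [0.4, 0.9, -0.4]
ee_pos: [552.7, 161.6, 110.4]
wrist
(-65, -40) 57 35.3 (-65, 0) 46 35.4 (-65, 25) 44 35.4 (-65, 48) 0  (-65, 70) 1 37.1 
(-42, -40) 57 35.4 (-42, 0) 48 35.2 (-42, 25) 0  (-42, 48) 0  (-42, 70) 0  
(-16, -40) 65 35.5 (-16, 0) 48 35.3 (-16, 25) 0  (-16, 48) 0  (-16, 70) 0  
(16, -40) 78 35.3 (16, 0) 45 35.4 (16, 25) 0  (16, 48) 0  (16, 70) 0  
(48, -40) 90 35.3 (48, 0) 59 35.4 (48, 25) 0  (48, 48) 0  (48, 70) 0  
(75, -40) 413 236.7 (75, 0) 81 35.3 (75, 25) 0  (75, 48) 0  (75, 70) 0  
lever mean(b) [-23.72778865 148.32410743] 1886 z 58.796469621769056 axis deg 2.8229390039579467 from pivot 3.5403442991234635
top
(-65, -40) 16 34.8 (-65, 0) 17 35.2 (-65, 25) 18 35.8 (-65, 48) 16 34.6 (-65, 70) 17 35.4 
(-42, -40) 16 35.3 (-42, 0) 17 35.3 (-42, 25) 18 35.0 (-42, 48) 18 35.1 (-42, 70) 18 35.8 
(-16, -40) 18 35.0 (-16, 0) 16 35.8 (-16, 25) 16 36.2 (-16, 48) 15 35.3 (-16, 70) 16 35.2 
(16, -40) 21 36.0 (16, 0) 17 36.1 (16, 25) 17 34.1 (16, 48) 17 35.0 (16, 70) 18 35.5 
(48, -40) 36 226.7 (48, 0) 27 36.6 (48, 25) 15 35.9 (48, 48) 16 35.0 (48, 70) 15 35.5 
(75, -40) 43 236.3 (75, 0) 24 36.2 (75, 25) 11 35.8 (75, 48) 16 35.0 (75, 70) 16 34.6 
coupon [(0.61, array([-213. , -150.5]), 0.2)]
coupon [(0.9, array([-243.6,  106.3]), 1.0), (0.87, array([49.8, 19.3]), 27.7), (0.56, array([-216.3, -150.9]), -1.9)]
valve_pivot [(0.91, array([ 32.3, 144.2]), 54.3)]
valve_pivot [(0.39, array([-105.2,  212.1]), 1.1), (0.18, array([45.6, 20.6]), 28.3)]
lever_tip [(0.66, array([-43.2, 149.9]), 57.2)]
lever_tip [(0.49, array([122.1, 148.2]), -2.0)]
fence_corner [(0.65, array([84.5, 85.1]), 45.3)]
fence_corner [(0.63, array([78.1, 85.2]), 50.0)]
nut [(0.98, array([-103.8,  213.4]), 4.7)]
nut []
```

View pics/w3.png

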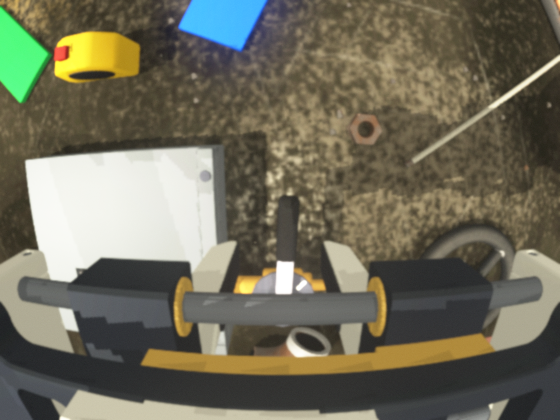

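The nut lies on the worktop at pixel (366, 128). The coupon is flush all over (35–36 at every sampled point). The lever runs (288, 200–290) between the fingers, at about 3°.

```bash
python3 -c "
from blk import *
print(w(-32,148.2))"; python3 go.py 554.2 166.1 52 80.9
```

```text
[554.2 166.1]
t 26.85 pos [552.7 162.8 111.3] toolY 83.82 shift [-1.2  3.4 59.3] rows 1.19 F [0.5 0.6 0. ] w 45.0
turn rad 0.051
```

```bash
python3 -m pendant '[[45,-1,3.4,15,0.05],[45,0,0,20,0],[45,0,0,12,0],[45,0,0,0,0],[45,0,0,0,0]]'|grep -E "pos|wrist"
python3 -m pendant '[[45,0,0,5,0],[45,0,0,4,0],[45,0,0,0,0],[45,0,0,0,0]]'|grep -E "pos|wrist"; python3 go.py 554.2 166.1 52 80.9
```

```text
ee_pos: [554.0, 166.1, 64.3]
wrist_force: [0.2, 0.5, 0.2]
ee_pos: [554.0, 166.1, 55.3]
wrist_force: [0.2, 0.2, -0.1]
t 27.75 pos [554.  166.1  55.3] toolY 80.96 shift [-0.2  0.   3.3] rows 0.07 F [ 0.2  0.2 -0.1] w 45.0
turn rad 0.001
```

```bash
python3 -m pendant '[[45,0,0,3.3,0],[5,0,0,0,0],[5,0,0,0,0],[5,0,0,0,0],[5,0,0,0,0]]' 15|grep -E "pos|wrist|width|grip"
python3 -m pendant '[[5,0,0,0,0],[5,0,0,0,0]]'|grep -E "pos|wrist|width|grip"; python3 go.py 554.2 166.1 52 80.9
```

```text
ee_pos: [554.0, 166.2, 52.0]
wrist_force: [-1.1, -0.3, -1.0]
width: 17.8
gripper_force: 0.0
ee_pos: [554.0, 166.3, 52.0]
wrist_force: [0.6, 0.9, 0.7]
width: 14.7
gripper_force: 15.0
t 28.45 pos [554.  166.3  52. ] toolY 80.98 shift [-0.2 -0.2 -0. ] rows 0.01 F [0.6 0.9 0.7] w 14.7
turn rad 0.001
```

```bash
python3 -m pendant '[[5,-0.3,6.2,0,0.1],[5,-0.3,6.2,0,0.1],[5,-0.3,6.2,0,0.1],[5,0,0,0,0]]'|grep -E "pos|wrist|grip"
python3 -m pendant '[[5,-0.3,6.2,0,0.1],[5,-0.3,6.2,0,0.1],[5,-0.3,6.2,0,0.1],[5,0,0,0,0],[5,0,0,0,0]]'|grep -E "pos|wrist|grip"
python3 -c "
from h import *
from blk import *
c=np.radians(45);print(w(30-62*np.cos(c),145+62*np.sin(c)));x=b(*sense()['ee_pos'][:2]);print(x,np.degrees(np.arctan2(x[1]-145,30-x[0])),np.hypot(x[1]-145,30-x[0]))"
python3 go.py 576.2 204.5 52 38.88
```

```text
ee_pos: [559.8, 184.9, 52.0]
wrist_force: [0.3, 1.5, 1.1]
gripper_force: 15.0
ee_pos: [570.1, 199.7, 52.0]
wrist_force: [-0.9, 4.8, 0.5]
gripper_force: 15.0
[576.6 204.5]
[-19.8 183.3] 37.563031491236934 62.82459709381351
t 29.35 pos [570.1 199.7  52. ] toolY 46.87 shift [-1.2  7.7  0. ] rows 0.16 F [-0.9  4.8  0.5] w 14.7
turn rad 0.139
```

```bash
python3 -m pendant '[[5,-0.3,4,0,0.065],[5,-0.5,4,0,0.07],[5,0,0,0,0],[5,0,0,0,0]]'|grep -E "pos|wrist|grip"
python3 -c "
from h import *
from blk import *
x=b(*sense()['ee_pos'][:2]);print(x,np.degrees(np.arctan2(x[1]-145,30-x[0])),np.hypot(x[1]-145,30-x[0]))"
python3 go.py 576.6 204.5 52 38.88
```

```text
ee_pos: [576.1, 205.3, 52.0]
wrist_force: [-0.8, 6.3, 0.2]
gripper_force: 15.0
[-14.4 189.6] 45.12875434397306 62.932662425802384
t 29.75 pos [576.1 205.3  52. ] toolY 39.15 shift [-0.9 -0.1  0. ] rows 0.02 F [-0.8  6.3  0.2] w 15.0
turn rad 0.005
```

Position and tool angle both give about 45°. Now release, lift and check.

```bash
python3 -m pendant '[[45,0,0,0,0],[45,0,0,0,0],[45,0,0,0,0],[45,0,0,0,0]]'|grep -E "pos|wrist|width"; python3 -m pendant '[[45,0,0,-20,0],[45,0,0,-40,0],[45,0,0,-45,0],[45,40,0,0,0],[45,40,0,0,0]]'|grep -E "pos|wrist"
python3 -m pendant '[[45,30,30,0,0],[45,30,30,0,0],[45,30,30,0,0],[45,0,0,0,0],[45,0,0,0,0]]'|grep -E "pos|wrist"
python3 - <<'E'
from h import *
from blk import *
t=viewer.camera("top");W=pts(t);B=(W[...,:2]-O)@RB;Z=W[...,2]
cv2.imwrite("pics/f.png",cv2.resize(t["image"][100:300,130:380],None,fx=3,fy=3,interpolation=cv2.INTER_CUBIC)[:,:,::-1])
m=(Z>53)&(Z<66)&(B[...,0]>-50)&(B[...,0]<45)&(B[...,1]>130)&(B[...,1]<220);q=B[m];c=q.mean(0);e=np.linalg.eigh(np.cov(q.T))[1][:,1]
print("lever",len(q),c,np.degrees(np.arctan2(-e[1],e[0])),np.degrees(np.arctan2(c[1]-145,30-c[0])))
i=lambda x0,x1,y0,y1:Z[(B[...,0]>x0)&(B[...,0]<x1)&(B[...,1]>y0)&(B[...,1]<y1)]
print("coupon corners",[round(float(i(*r).mean()),2) for r in((22,40,-42,-20),(55,72,-42,-20),(22,40,55,78),(55,72,55,78))],"top",i(-60,0,-80,60).mean())
for n in["nut","magnet_rest","tape_measure","pipe_offcut","pipe_elbow"]:print(n,[(round(d["confidence"],2),np.round(d["location"]).tolist()) for d in spotter.place_of(t,n)][:2])
E
```

```text
ee_pos: [576.4, 203.4, 51.9]
wrist_force: [-0.5, 0.2, 0.3]
width: 41.7
ee_pos: [527.1, 266.2, 158.7]
wrist_force: [-0.7, 0.0, -1.0]
ee_pos: [539.4, 393.6, 156.4]
wrist_force: [0.1, 0.1, -1.2]
lever 389 [  0.97782882 171.87380696] -136.04268074403475 42.798917785006836
coupon corners [35.51, 35.18, 35.39, 35.07] top 35.31371179701408
nut [(0.69, [619.0, 32.0, 28.0]), (0.55, [489.0, 240.0, -1.0])]
magnet_rest [(0.81, [736.0, -38.0, -4.0]), (0.54, [590.0, -135.0, -3.0])]
tape_measure [(0.97, [397.0, 17.0, -3.0]), (0.57, [617.0, 33.0, 29.0])]
pipe_offcut [(0.62, [592.0, -132.0, -1.0])]
pipe_elbow [(0.62, [707.0, 148.0, -4.0])]
```

View pics/f.png

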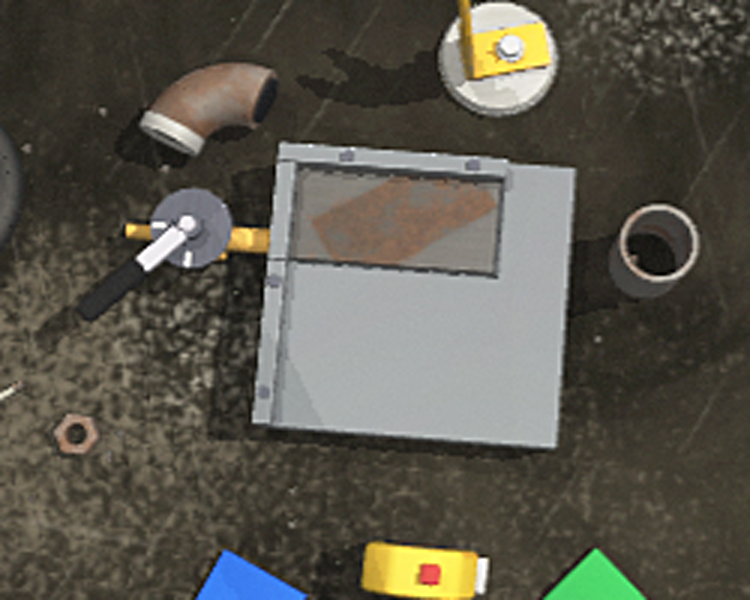

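The final view shows the coupon flush in the recess at (400, 220), the nut on the worktop at (77, 434), the lever at about 44–45°, and the bystanders unmoved.

```bash
python3 -c "
from h import *
print(ctrl.finish_job())"
```

```text
the job is handed in; nothing more can be done
None
```

The job is handed in: the nut is on the worktop, the coupon lies flush in the recess, the valve lever measures about 44–45°, and the tool rest, tape measure, pipe offcut and pipe elbow were not moved.

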